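# Clip the dumpling box shut

## Robot

A 7-joint arm with a two-finger parallel gripper is mounted at the origin on the work surface. World frame = base frame: x ahead of the robot, y to its left, z up, the work surface at z = 0. Lengths are in m, angles in rad, forces in N, time in s.
With the tool pointing down it reaches from about 0.4 to 0.875 m from the base axis. Payload 19.3 kg.
Tool frame: the origin (TCP) lies at the centre of the arm's flange, where the gripper is bolted on; the fingertips stand 173 mm ahead of it and the grasp point (between the pads) lies tcp_to_grasp ahead of it (tcp_to_grasp is the distance from the TCP to the grasp point, in m); z points along the fingers, y is the direction in which the jaws open and shut (so a half turn about z gives the same grasp; the last joint's range is limited). The gripper opens to 85 mm and grips with 20 to 120 N. Pads are 22 mm wide; open, the fingers measure 114 mm over their backs; the gripper's body (76 mm by 85 mm) begins 54 mm behind the grasp point. The pads swing forward as they close: fully open they stand 13 mm farther back than shut.
Start: joints at [-1.205, 0.521, -0.036, 1.599, 0.021, 1.021, -0.113], TCP at [0.264, 0.567, 0.405] pointing down, gripper open.
Joint ranges: [-2.91, 2.91], [-0.3, 2.13], [-1.5, 1.42], [0.17, 2.43], [-1.26, 4.41], [0.16, 1.93], [-2.52, 2.52]. Speed limits (rad/s): [1.89, 1.89, 2.39, 2.39, 3.01, 3.01, 3.01].

## Interface

Orientations are given as a rotation vector (axis times angle).
In Python, from bench import get_obs, read_camera, finish_job, masks_of, tcp_to_grasp gives the robot as it stands. The module is installed in compiled form; this text tells all that it offers.
- The arm moves only by the tool arm_command, never from a script. Its argument "increments" is a list of rows, each a list of 6 numbers: the shift along the tool's x, y, z in mm, then the turn, a rotation vector about the tool's x, y, z in degrees. A call has 1 to 12 rows; each row is the pose to reach, as a shift and turn from the pose commanded when the call began, along the tool's axes at that moment; what a row does not reach only later rows make up. A row lasts 1/8 s, in which the tool goes at most 62.5 mm and 10.7 degrees, less where a joint would pass 70% of its speed; a pose out of reach is approached as far as the arm can. A call with a gripper value outside its range is refused whole. "claw" is the finger opening in mm, from 0 to 85.4, set as the call begins (left out, the last holds). The fingers move at their own pace and stop on an object; "squeeze" is the grip in N (left out, the last holds). Time passes only in rows, so rows that repeat a pose let the fingers close. It gives the time, the measured TCP pose, the force and the opening at its end, in the units of the state.
- get_obs(): the state, without advancing time (a new reading comes with each control period).
- read_camera(name): name is "scene" or "top" or "wrist"; returns a dict with "image" (420x560x3 uint8, red, green, blue), "vertical_fov" (degrees; the focal length in pixels is half the picture's height over the tangent of half this angle, whatever the lens; pixels are square), "cx", "cy" (the principal point, pixels), "R" (3x3) and "t" (3): a world point X has camera coordinates R X + t. Camera axes: x right, y down, z forward; pixel columns grow to the right and rows downward; lengths in m; the calibration is good to about 2 mm. A picture is of the moment at which its call begins. There is no depth.
- finish_job(): hands the job in, once; it reports no verdict.
Trained networks look in the newest picture that a camera, given by its name, has taken for a name from the list of things; names that differ only in an ending like _2 or _b are one class to them, and where a whole thing is asked for, a point or a joint stands for the part that bears it (a point fixed in the world has none). Each returns a list of dicts, best first, with "p" (0 to 1); they miss things now and then, are a little off and sometimes report something else, mostly with a low value. They report only what shows in the picture. A call takes as long as a camera call.
- masks_of(camera, thing): "pixels" (420x560 bool, what is visible of it) and "point" ([column, row] in pixels, amid what is visible of it).
The state is a dict: "time_s": time; "joints": joint angles; "joint_velocities": joint speeds; "effort": joint torques, N m; "tcp_pos": TCP position; "orientation": TCP orientation; "ft_force": force on the tool from outside, world axes, zero at the start; "ft_torque": the same for the moment, N m; "gripper_width": finger opening in m.
Only numpy, scipy, OpenCV 4.12 (cv2) and the standard library are available. Lean on these libraries where they do the work, as an engineer would, in place of code of your own. Each camera call takes 0.05 s, during which the arm holds its last target.

## Task

The large oblong food box full of dumplings is going into the fridge and its lid is already on. Fold its three clip flaps (one on the long side facing the robot, one on each short end) down one by one until each lies flat against the side of the box, without shoving or tipping the box from its place. The small square box beside it is not part of the job.

Things in the scene. Friction and masses are not known exactly. Their poses are not given: they have to be found in the camera images.
- big_box: Large oblong clear box, white lid on and fast: 140 mm (its x) by 200 mm (its y), 88 mm high; lid overhangs the walls 3 mm. Loose, full, 1.6 to 2.6 kg. Origin: centre of underside; z up; its -x is the long side facing the robot (within 25 degrees). Three white flaps hinge on level lines along the lid rim, 84 mm up; 40 mm beyond each is free. (The small box, 120 mm square, is not listed.)
- flap_front (a joint): Angle (rad) of the flap on the long side facing the robot; plate 64 mm wide along the rim, 34 mm from hinge to free edge, 4 mm thick. Hinge middle at (-75, 0, 84) mm in the box's frame. 0: flat down along the box side (end stop), outer face 2 mm outside the hinge line; 1.57: straight out; starts 1.6 to 2.4, leaning out and up. Stays where left; turns with 0.03 N m (1 to 3 N).
- flap_left (a joint): The same for an equal flap on the short end at the box's +y (left seen from the robot). Hinge middle at (0, 105, 84) mm in the box's frame; 0 flat down, 1.57 straight out, starts 1.6 to 2.4, stiff.
- flap_right (a joint): The same for an equal flap on the short end at the box's -y (right seen from the robot). Hinge middle at (0, -105, 84) mm in the box's frame; 0 flat down, 1.57 straight out, starts 1.6 to 2.4, stiff.

How it is judged:
By the outcome, as a careful person would: the job done as asked, in the order asked, and still so for the second after the job is handed in, with the robot touching nothing.
It also fails if it takes over 43 s, if anything falls off the work surface, if the arm or the gripper's body presses on something with over 40 N, if the wrist force passes 120 N, or if a joint passes its speed limit or range.

## Working session

There is one attempt and no reset: what is moved stays moved. The work goes in short steps, Python scripts to look and compute and a tool call to move; the robot and the scene stay as the last step left them, time stands still between calls to the robot, and variables do not carry over. Pictures are saved under pics/ and viewed, and the job is handed in when it is done.

Besides the shell and the picture viewer there is one more tool, called after "Emit:" as a command line: name --pt "numbers of a row" for each row, then --argument value for the rest. arm_command: Moves the arm, as the interface text tells. Its arguments: {"type":"object","properties":{"increments":{"type":"array","items":{"type":"array","items":{"type":"number"}}},"claw":{"type":"number"},"squeeze":{"type":"number"}},"required":["increments"]}

```bash
mkdir -p pics; cat > h.py <<'E'
import numpy as np, cv2
from bench import *
def snap(n,f):
    c=read_camera(n); cv2.imwrite(f'pics/{f}.png',c['image'][:,:,::-1]); return c
def K(c):
    f=210/np.tan(np.radians(c['vertical_fov'])/2); return f
def proj(c,X):
    X=np.atleast_2d(X); p=X@np.array(c['R']).T+np.array(c['t']); f=K(c)
    return np.c_[c['cx']+f*p[:,0]/p[:,2], c['cy']+f*p[:,1]/p[:,2]]
def ray(c,uv,z):
    f=K(c);R=np.array(c['R']);t=np.array(c['t'])
    d=R.T@np.array([(uv[0]-c['cx'])/f,(uv[1]-c['cy'])/f,1]); o=-R.T@t
    return o+d*(z-o[2])/d[2]
E
python3 - <<'E'
from h import *
o=get_obs(); print({k:np.round(v,3) for k,v in o.items()}, tcp_to_grasp)
for n in ['scene','top','wrist']:
    c=snap(n,n+'0'); print(n,c['vertical_fov'],c['cx'],c['cy'],np.round(-np.array(c['R']).T@c['t'],3))
    for th in ['big_box','flap_front','flap_left','flap_right']:
        print(th,[(round(m['p'],2),np.round(m['point']),m['pixels'].sum()) for m in masks_of(n,th)])
E
```

```text
{'time_s': np.float64(0.0), 'joints': array([-1.205,  0.522, -0.036,  1.6  ,  0.021,  1.021, -0.113]), 'joint_velocities': array([ 0.002, -0.001, -0.001,  0.002,  0.001, -0.001,  0.001]), 'effort': array([ 0.0000e+00, -9.2709e+01,  1.9800e+00, -3.6995e+01,  1.8000e-02,
        8.0000e-03,  0.0000e+00]), 'tcp_pos': array([0.264, 0.566, 0.404]), 'orientation': array([-6.790e-01, -3.067e+00,  2.000e-03]), 'ft_force': array([-0.03 ,  0.513, -0.247]), 'ft_torque': array([ 0.   , -0.048,  0.032]), 'gripper_width': np.float64(0.085)} 0.1547
scene 49.75144096117455 285.8286486920815 203.42630671300134 [1.068 0.393 0.631]
big_box [(0.91, array([212., 189.]), np.int64(8703)), (0.44, array([234., 152.]), np.int64(308))]
flap_front [(0.73, array([234., 152.]), np.int64(378))]
flap_left [(0.69, array([252., 192.]), np.int64(328))]
flap_right [(0.78, array([163., 156.]), np.int64(340))]
top 47.772159195779 281.4225332387752 207.29023556333303 [0.427 0.004 1.097]
big_box [(0.93, array([370., 195.]), np.int64(7963))]
flap_front [(0.8, array([374., 236.]), np.int64(471))]
flap_left [(0.93, array([314., 203.]), np.int64(485))]
flap_right [(0.83, array([423., 188.]), np.int64(503))]
wrist 61.54221214241507 278.56284570428295 214.68117670380005 [0.195 0.598 0.374]
big_box []
flap_front []
flap_left []
flap_right []
```

View pics/scene0.png

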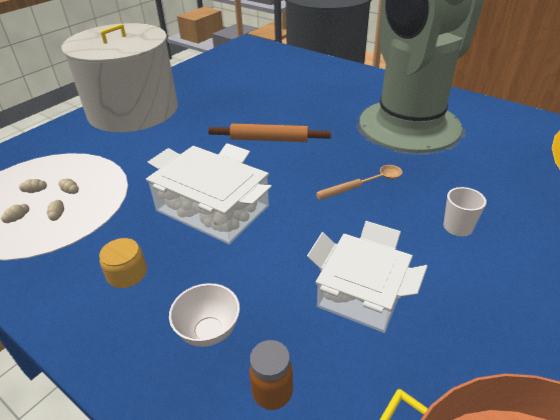

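View pics/top0.png

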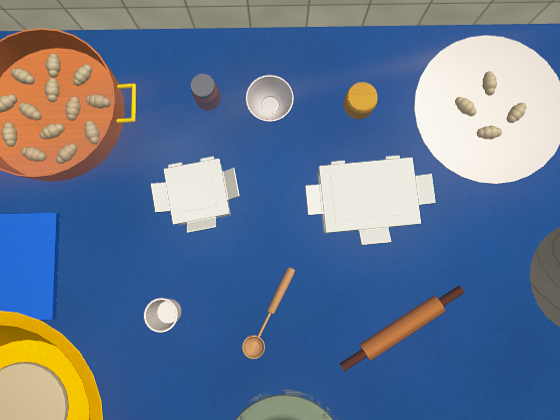

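Scene and top both show the large box (top ≈ (370,195), scene ≈ (212,189)) with three raised flaps. The small box is to its left. Zooming in to get the corners.

```bash
python3 - <<'E'
import cv2
a=cv2.imread('pics/top0.png')[145:250,295:445]; cv2.imwrite('pics/topz.png',cv2.resize(a,None,fx=5,fy=5,interpolation=cv2.INTER_CUBIC))
a=cv2.imread('pics/scene0.png')[135:245,140:280]; cv2.imwrite('pics/scz.png',cv2.resize(a,None,fx=5,fy=5,interpolation=cv2.INTER_CUBIC))
E
```

```text
(no output)
```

View pics/topz.png

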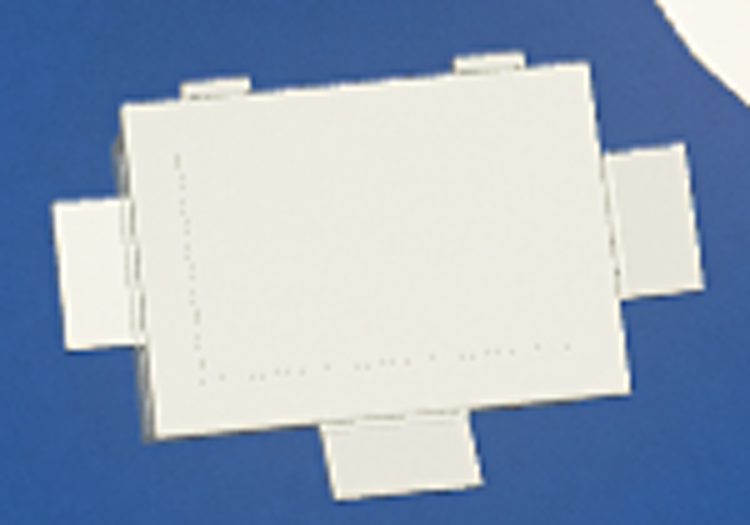

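View pics/scz.png

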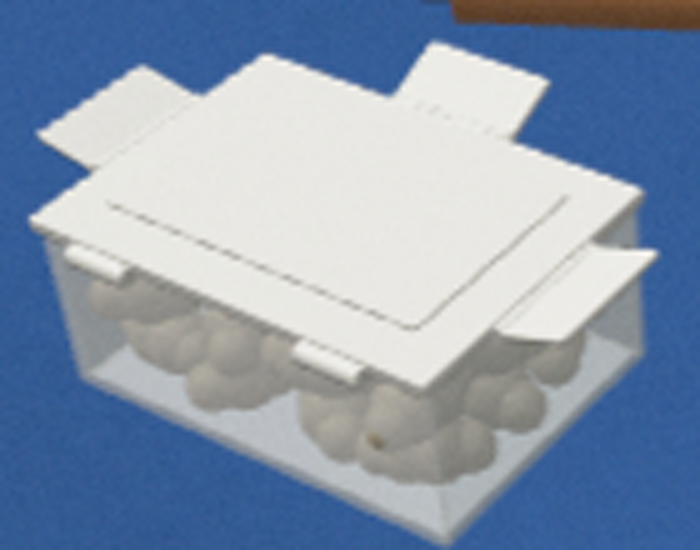

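```bash
cat > fit.py <<'E'
from h import *
from scipy.optimize import least_squares
def model(p):
    x,y,w,zt,af,al,ar=p
    c,s=np.cos(w),np.sin(w);R=np.array([[c,-s,0],[s,c,0],[0,0,1]])
    L=[[.073,.103],[.073,-.103],[-.073,-.103],[-.073,.103]]
    P=[[a,b,zt] for a,b in L]; h=zt-.004;l=.034;w2=.032
    P+=[[w2,.105+l*np.sin(al),h-l*np.cos(al)],[-w2,.105+l*np.sin(al),h-l*np.cos(al)]]
    P+=[[w2,-.105-l*np.sin(ar),h-l*np.cos(ar)],[-w2,-.105-l*np.sin(ar),h-l*np.cos(ar)]]
    P+=[[-.075-l*np.sin(af),w2,h-l*np.cos(af)],[-.075-l*np.sin(af),-w2,h-l*np.cos(af)]]
    return np.array(P)@R.T+[x,y,0]
top=np.array([(122,104),(590,63),(629,393),(153,437),(53,203),(67,350),(684,145),(704,289),(335,499),(482,485)])/5+[294.6,144.6]
sc=np.array([(425,388),(32,222),(265,55),(642,192),(560,340),(658,255),(38,135),(142,67),(549,80),(433,42)])/5+[139.6,134.6]
if __name__=='__main__':
    ct=read_camera('top');cs=read_camera('scene')
    def res(p):
        X=model(p); return np.r_[(proj(ct,X)-top).ravel(),(proj(cs,X)-sc).ravel()]
    r=least_squares(res,[.45,-.15,.1,.088,2,2,2])
    print(np.round(r.x,4),np.degrees(r.x[2])); print(np.round(r.fun.reshape(-1,2),1).tolist())
E
python3 fit.py
```

```text
[ 0.5699 -0.1941  0.0765  0.0857  2.0477  1.9469  1.8438] 4.3806744133776485
[[-0.3, -0.0], [0.1, -0.4], [0.9, 0.1], [0.5, 0.3], [0.1, -0.5], [0.3, -0.3], [0.3, -0.3], [0.2, 0.2], [-0.3, -0.4], [0.5, -0.4], [0.2, 0.6], [-0.7, -0.3], [0.5, -0.1], [1.0, -0.1], [0.6, 0.5], [0.1, -0.4], [0.1, 0.3], [0.5, -0.2], [0.4, 0.5], [0.1, 0.0]]
```

```bash
cat > mv.py <<'E'
from h import *
from scipy.spatial.transform import Rotation as Ro
BX=[.5699,-.1941]; W=.0765; HZ=.083; TIP=.173
a8=np.radians(8)
def rot(): c,s=np.cos(W),np.sin(W); return np.array([[c,-s,0],[s,c,0],[0,0,1]])
F={'front':((-.075,0),(1,0),1),'left':((0,.105),(0,-1),-1),'right':((0,-.105),(0,1),1)}
up=np.array([0,0,1.])
def pose(fl,out,z,t=0):   # out m outside hinge line, z world height of contact corner
    h,inw,sg=F[fl]; B=rot(); inn=B@np.array([*inw,0.]); H=np.array([*BX,0])+B@np.array([*h,0.])
    tz=inn*np.sin(a8)-up*np.cos(a8); tx=sg*(inn*np.cos(a8)+up*np.sin(a8)); ty=np.cross(tz,tx)
    R=np.c_[tx,ty,tz]; C=H-inn*out+ty*t; C[2]=z
    return C-R@np.array([sg*.011,0,TIP]),R
def rel(p,R,o=None):
    o=o or get_obs(); R0=Ro.from_rotvec(o['orientation']).as_matrix(); 
    d=R0.T@(p-np.array(o['tcp_pos']))*1000; r=np.degrees(Ro.from_matrix(R0.T@R).as_rotvec())
    return np.round(np.r_[d,r],1).tolist()
def corner(fl,o=None):
    o=o or get_obs(); h,inw,sg=F[fl]; B=rot(); inn=B@np.array([*inw,0.]);H=np.array([*BX,0])+B@np.array([*h,0.])
    C=np.array(o['tcp_pos'])+Ro.from_rotvec(o['orientation']).as_matrix()@np.array([sg*.011,0,TIP])
    return 'out %.1f z %.1f mm'%(-(C-H)@inn*1000,C[2]*1000)
def arc(fl,th,r): # deg
    t=np.radians(th); return pose(fl,r*np.sin(t)+.002*np.cos(t),HZ-r*np.cos(t)+.002*np.sin(t))
E
python3 -c "
from mv import *
print(rel(*pose('front',.022,.16)))"
```

```text
[-483.6, -625.0, 74.9, -10.5, 2.8, 150.3]
```

Emit:
arm_command --pt "-480 -620 30 -10.5 2.8 150" --pt "-480 -620 30 -10.5 2.8 150" --pt "-480 -620 30 -10.5 2.8 150" --pt "-480 -620 30 -10.5 2.8 150" --pt "-480 -620 30 -10.5 2.8 150" --pt "-480 -620 30 -10.5 2.8 150" --pt "-480 -620 30 -10.5 2.8 150" --pt "-480 -620 30 -10.5 2.8 150" --pt "-480 -620 30 -10.5 2.8 150" --pt "-480 -620 30 -10.5 2.8 150" --pt "-480 -620 30 -10.5 2.8 150" --pt "-480 -620 30 -10.5 2.8 150" --claw 0 --squeeze 20

```text
time_s: 2.35
tcp_pos: [0.4298, -0.1663, 0.3763]
orientation: [-3.05, -0.702, -0.206]
ft_force: [2.0, 1.3, 0.1]
gripper_width: 0.0
```

```bash
python3 -c "
from mv import *
print(rel(*pose('front',.022,.16)),np.round(get_obs()['joints'],2))"
```

```text
[-14.9, 36.7, 45.8, -1.5, 0.3, 21.4] [-0.26  0.34  0.66  2.11 -0.44  0.7  -0.43]
```

Emit:
arm_command --pt "-10 30 25 -1.5 0.3 10" --pt "-15 36.7 45.8 -1.5 0.3 21.4" --pt "-15 36.7 45.8 -1.5 0.3 21.4" --pt "-15 36.7 45.8 -1.5 0.3 21.4"

```text
time_s: 2.85
tcp_pos: [0.4383, -0.2019, 0.3303]
orientation: [-3.126, -0.136, -0.217]
ft_force: [0.2, 0.3, 0.3]
gripper_width: -0.0001
```

```bash
python3 - <<'E'
from mv import *
print(rel(*pose('front',.022,.16)),corner('front'),np.round(get_obs()['ft_force'],2))
o=get_obs();T=np.array(o['tcp_pos'])+Ro.from_rotvec(o['orientation']).as_matrix()@np.array([0,0,TIP])
for n in ['scene','top','wrist']:
    c=snap(n,n+'1'); print(n,proj(c,T),proj(c,[T[0],T[1],.16]))
E
```

```text
[-0.3, 2.3, 0.4, -0.0, 0.1, 0.6] out 22.0 z 160.4 mm [0.21 0.34 0.3 ]
scene [[236.99739826 121.74879385]] [[236.95151592 121.29373322]]
top [[381.71474927 242.81099939]] [[381.83213499 242.78846604]]
wrist [[277.07706026 281.43297336]] [[277.06667167 282.26730062]]
```

View pics/scene1.png

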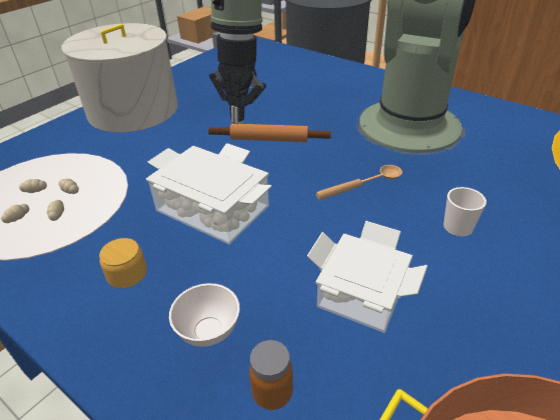

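View pics/wrist1.png

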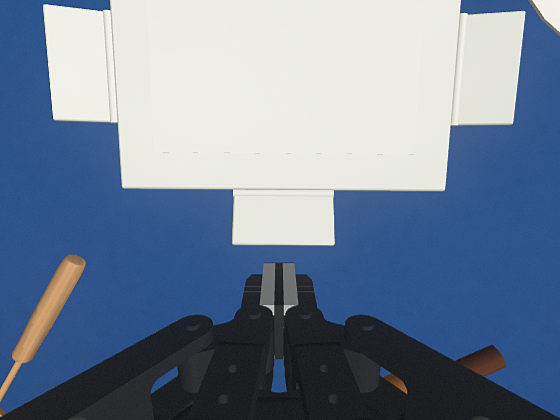

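Scene shows the closed fingertips at (237,122), where I predicted them, so the 173 mm tip length holds for shut fingers. The wrist view shows the flaps and lid clearly, with the lid front edge running from (122,187) to (445,190). I'll use it to check the fit.

```bash
python3 - <<'E'
from mv import *
from fit import model
c=read_camera('wrist')
for zt in(.0857,.088):
  X=model([.5699,-.1941,.0765,zt,2.0477,1.9469,1.8438]); print(np.round(proj(c,X)[2:]).tolist())
print('front L flap order: left(+x,-x) right front(+y,-y)')
E
```

```text
[[443.0, 191.0], [121.0, 188.0], [44.0, 4.0], [54.0, 120.0], [522.0, 12.0], [510.0, 125.0], [230.0, 242.0], [333.0, 244.0]]
[[444.0, 192.0], [119.0, 188.0], [41.0, 2.0], [51.0, 120.0], [525.0, 10.0], [512.0, 125.0], [229.0, 243.0], [333.0, 244.0]]
front L flap order: left(+x,-x) right front(+y,-y)
```

```bash
cat > plan.py <<'E'
from mv import *
import sys
fl=sys.argv[1]; 
for q in sys.argv[2:]:
    a,b=map(float,q.split(','))
    print(q, rel(*(pose(fl,a/1000,b/1000))))
E
cat > planarc.py <<'E'
from mv import *
import sys
fl=sys.argv[1]
for th in sys.argv[2:]:
    print(th, rel(*arc(fl,float(th),.028)))
E
python3 plan.py front 24,125 24,112 24,104 24,96 24,90; python3 planarc.py front 85 74
```

```text
24,125 [-7.1, 2.3, 34.9, -0.1, 0.0, 0.5]
24,112 [-9.0, 2.3, 47.8, -0.1, 0.0, 0.5]
24,104 [-10.1, 2.3, 55.7, -0.1, 0.0, 0.5]
24,96 [-11.2, 2.3, 63.6, -0.1, 0.0, 0.5]
24,90 [-12.0, 2.3, 69.6, -0.1, 0.0, 0.5]
85 [-17.1, 2.2, 76.4, -0.1, 0.0, 0.5]
74 [-17.2, 2.2, 81.7, -0.1, 0.0, 0.5]
```

Emit:
arm_command --pt "-7 2.3 35 0 0 0.5" --pt "-9 2.3 48 0 0 0.5" --pt "-10 2.3 54 0 0 0.5" --pt "-11 2.3 60 0 0 0.5" --pt "-12 2.3 65 0 0 0.5" --pt "-12 2.3 70 0 0 0.5" --pt "-12 2.3 70 0 0 0.5"

```text
time_s: 3.92
tcp_pos: [0.4362, -0.2047, 0.2584]
orientation: [-3.126, -0.115, -0.216]
ft_force: [-1.0, -0.0, 0.4]
gripper_width: 0.0001
```

```bash
python3 - <<'E'
from mv import *
print(corner('front'),np.round(get_obs()['ft_force'],2)); snap('wrist','w2')
E
python3 planarc.py front 85 75 65 55 45 35 25 15 8 4 0
```

```text
out 24.4 z 88.6 mm [-0.99 -0.04  0.43]
85 [-4.7, -0.4, 5.7, -0.0, 0.1, -0.2]
75 [-4.9, -0.4, 10.5, -0.0, 0.1, -0.2]
65 [-4.2, -0.4, 15.4, -0.0, 0.1, -0.2]
55 [-2.7, -0.4, 20.0, -0.0, 0.1, -0.2]
45 [-0.4, -0.4, 24.4, -0.0, 0.1, -0.2]
35 [2.6, -0.4, 28.2, -0.0, 0.1, -0.2]
25 [6.2, -0.4, 31.5, -0.0, 0.1, -0.2]
15 [10.4, -0.4, 34.1, -0.0, 0.1, -0.2]
8 [13.5, -0.4, 35.5, -0.0, 0.1, -0.2]
4 [15.4, -0.4, 36.1, -0.0, 0.1, -0.2]
0 [17.3, -0.4, 36.5, -0.0, 0.1, -0.2]
```

View pics/w2.png

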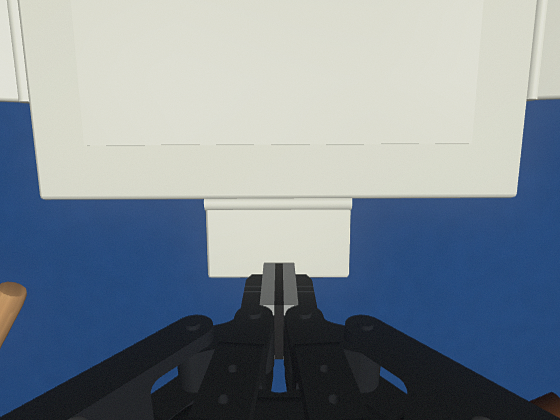

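The fingertips overlap the front flap's free edge at (280,270), and the flap is now about level. Continuing along the arc.

Emit:
arm_command --pt "-4.7 0 5.7 0 0 0" --pt "-4.9 0 10.5 0 0 0" --pt "-4.2 0 15.4 0 0 0" --pt "-2.7 0 20 0 0 0" --pt "-0.4 0 24.4 0 0 0" --pt "2.6 0 28.2 0 0 0" --pt "6.2 0 31.5 0 0 0" --pt "10.4 0 34.1 0 0 0" --pt "10.4 0 34.1 0 0 0"

```text
time_s: 5.1
tcp_pos: [0.4514, -0.2035, 0.2262]
orientation: [-3.126, -0.116, -0.216]
ft_force: [-0.6, 0.9, 0.3]
gripper_width: 0.0
```

```bash
python3 - <<'E'
from mv import *
print(corner('front'),np.round(get_obs()['ft_force'],2)); snap('wrist','w3');snap('scene','s3')
E
python3 planarc.py front 8 4 0; python3 plan.py front 1,55 0,55
```

```text
out 9.1 z 56.3 mm [-0.56  0.94  0.33]
8 [3.1, -0.4, 1.4, -0.0, 0.1, -0.1]
4 [4.9, -0.4, 2.1, -0.0, 0.1, -0.1]
0 [6.8, -0.4, 2.5, -0.0, 0.1, -0.1]
1,55 [7.8, -0.4, 2.7, -0.0, 0.1, -0.1]
0,55 [8.8, -0.4, 2.8, -0.0, 0.1, -0.1]
```

View pics/w3.png

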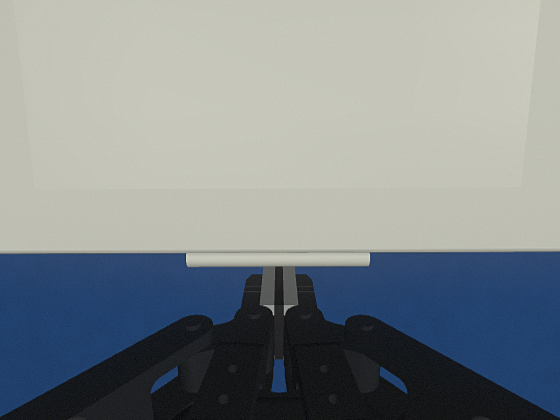

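The flap has folded down under the rim. Only its hinge roll still shows, at row 258. Pressing the last few mm gently.

Emit:
arm_command --pt "3 0 1.4 0 0 0" --pt "5 0 2 0 0 0" --pt "6 0 2.4 0 0 0" --pt "6.8 0 2.5 0 0 0" --pt "6.8 0 2.5 0 0 0"

```text
time_s: 5.82
tcp_pos: [0.4581, -0.2031, 0.2247]
orientation: [-3.126, -0.115, -0.216]
ft_force: [-0.9, -0.4, -0.6]
gripper_width: 0.0
```

```bash
python3 - <<'E'
from mv import *
print(corner('front'),np.round(get_obs()['ft_force'],2))
E
```

```text
out 2.4 z 54.9 mm [-0.91 -0.39 -0.57]
```

Emit:
arm_command --pt "0.8 0 0 0 0 0" --pt "0.8 0 0 0 0 0"

```text
time_s: 6.08
tcp_pos: [0.4589, -0.203, 0.2248]
orientation: [-3.126, -0.116, -0.216]
ft_force: [-1.2, -0.8, -0.1]
gripper_width: -0.0002
```

```bash
python3 - <<'E'
from mv import *
print(corner('front'),np.round(get_obs()['ft_force'],2))
E
```

```text
out 1.6 z 55.0 mm [-1.15 -0.83 -0.09]
```

Emit:
arm_command --pt "0.7 0 0 0 0 0" --pt "0.7 0 0 0 0 0"

```text
time_s: 6.32
tcp_pos: [0.4594, -0.203, 0.2249]
orientation: [-3.126, -0.115, -0.216]
ft_force: [-3.7, -0.4, -1.0]
gripper_width: 0.0003
```

Emit:
arm_command --pt "0.7 0 0 0 0 0" --pt "0.7 0 0 0 0 0"

```text
time_s: 6.58
tcp_pos: [0.4597, -0.203, 0.2248]
orientation: [-3.126, -0.115, -0.214]
ft_force: [-6.9, -0.6, 1.3]
gripper_width: 0.0001
```

Contact with the end stop is clear, since the force rose from 1 to 7 N over 0.8 mm. Retreating.

Emit:
arm_command --pt "-15 0 0 0 0 0" --pt "-30 0 -20 0 0 0" --pt "-30 0 -70 0 0 0" --pt "-30 0 -125 0 0 0" --pt "-30 0 -125 0 0 0"

```text
time_s: 7.2
tcp_pos: [0.4132, -0.2069, 0.3474]
orientation: [-3.126, -0.116, -0.225]
ft_force: [-0.1, 0.6, -1.0]
gripper_width: -0.0002
```

```bash
python3 - <<'E'
from mv import *
from fit import model
for n in ['scene','top','wrist']:
    c=snap(n,n+'4')
    X=model([.5699,-.1941,.0765,.0857,0,1.9469,1.8438]); print(n,np.round(proj(c,X),0).tolist())
print(corner('front'))
a=cv2.imread('pics/top4.png')[145:250,295:445]; b=cv2.imread('pics/scene4.png')[135:240,140:280]
cv2.imwrite('pics/z4.png',np.hstack([cv2.resize(i,(400,300),interpolation=cv2.INTER_CUBIC) for i in(a,b)]))
E
python3 plan.py left 24,160
```

```text
scene [[225.0, 213.0], [145.0, 179.0], [193.0, 145.0], [269.0, 173.0], [252.0, 203.0], [271.0, 185.0], [147.0, 162.0], [168.0, 148.0], [243.0, 177.0], [220.0, 168.0]]
top [[319.0, 165.0], [413.0, 157.0], [421.0, 223.0], [326.0, 232.0], [305.0, 185.0], [308.0, 214.0], [432.0, 173.0], [436.0, 203.0], [356.0, 231.0], [385.0, 229.0]]
wrist [[107.0, -96.0], [449.0, -97.0], [432.0, 150.0], [124.0, 150.0], [49.0, -29.0], [60.0, 83.0], [505.0, -27.0], [495.0, 84.0], [237.0, 154.0], [319.0, 153.0]]
out 47.4 z 174.3 mm
24,160 [153.3, -164.3, 36.1, -0.1, -12.6, -90.4]
```

View pics/z4.png

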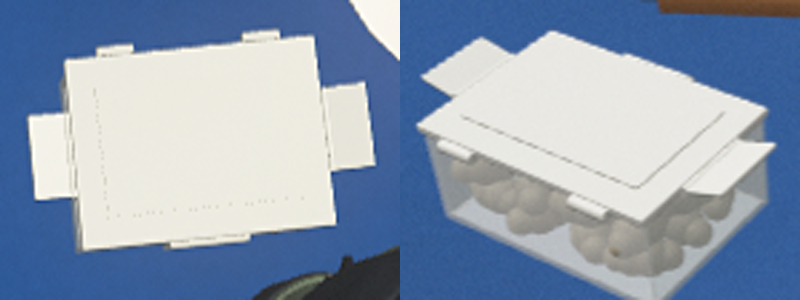

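View pics/wrist4.png

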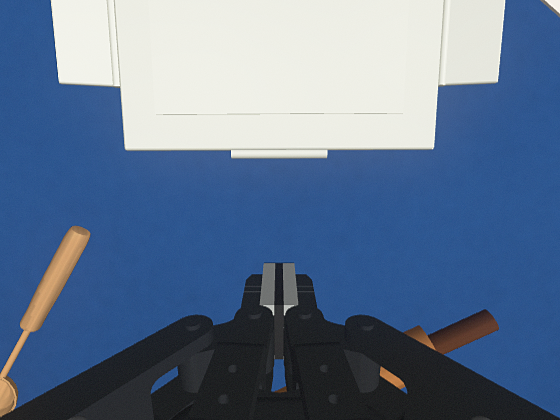

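Front flap is down: only the hinge roll shows, at (280,153) in the wrist view. The lid corners (125,150) and (436,149) match the prediction, so the box has not moved. Next is the left flap.

Emit:
arm_command --pt "20 -40 0 0 -2.8 -20" --pt "40 -80 0 0 -5.6 -40" --pt "80 -130 0 0 -8.4 -60" --pt "120 -164 0 0 -11 -80" --pt "153 -164 20 0 -12.6 -90" --pt "153 -164 36 0 -12.6 -90" --pt "153 -164 36 0 -12.6 -90" --pt "153 -164 36 0 -12.6 -90" --pt "153 -164 36 0 -12.6 -90" --pt "153 -164 36 0 -12.6 -90" --pt "153 -164 36 0 -12.6 -90"

```text
time_s: 8.72
tcp_pos: [0.5573, -0.0316, 0.3295]
orientation: [2.075, 2.22, -0.146]
ft_force: [-0.0, 0.9, 0.8]
gripper_width: -0.0003
```

```bash
python3 - <<'E'
from mv import *
from fit import model
c=snap('wrist','w5')
X=model([.5699,-.1941,.0765,.0857,0,1.9469,1.8438]); print(np.round(proj(c,X),0).tolist())
print(corner('left'),np.round(get_obs()['joints'],2))
E
python3 plan.py left 24,160 24,125 24,112 24,104 24,96 24,90
```

```text
[[388.0, 260.0], [361.0, 450.0], [203.0, 450.0], [173.0, 261.0], [332.0, 221.0], [228.0, 222.0], [316.0, 478.0], [249.0, 478.0], [194.0, 307.0], [201.0, 361.0]]
out 23.3 z 159.9 mm [-0.39  0.55  0.42  1.87 -0.11  0.76  0.12]
24,160 [0.9, 0.1, -0.2, -0.2, -0.1, -0.5]
24,125 [5.7, 0.2, 34.5, -0.2, -0.1, -0.5]
24,112 [7.5, 0.2, 47.4, -0.2, -0.1, -0.5]
24,104 [8.6, 0.2, 55.3, -0.2, -0.1, -0.5]
24,96 [9.7, 0.2, 63.2, -0.2, -0.1, -0.5]
24,90 [10.6, 0.2, 69.1, -0.2, -0.1, -0.5]
```

View pics/w5.png

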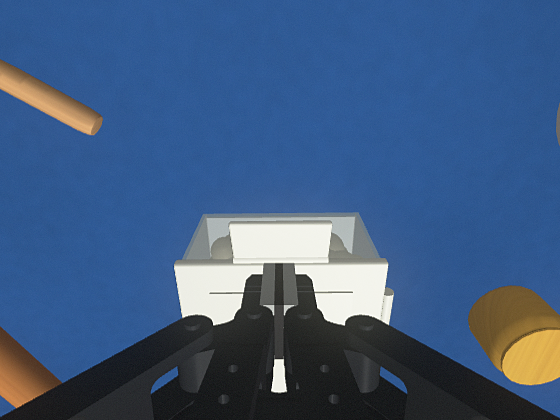

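The left flap's free edge lies at (230–332, 221), as predicted. Pressing down on it.

Emit:
arm_command --pt "5.7 0.2 35 0 0 -0.5" --pt "7.5 0.2 48 0 0 -0.5" --pt "8.5 0.2 54 0 0 -0.5" --pt "9.4 0.2 60 0 0 -0.5" --pt "10 0.2 65 0 0 -0.5" --pt "10.6 0.2 69 0 0 -0.5" --pt "10.6 0.2 69 0 0 -0.5"

```text
time_s: 9.65
tcp_pos: [0.5575, -0.0305, 0.2604]
orientation: [2.062, 2.231, -0.147]
ft_force: [-0.0, 0.0, -0.5]
gripper_width: 0.0003
```

```bash
python3 - <<'E'
from mv import *
print(corner('left'),np.round(get_obs()['ft_force'],2)); snap('wrist','w6');
E
python3 planarc.py left 85 75 65 55 45 35 25 15
```

```text
out 24.3 z 90.6 mm [-0.01  0.02 -0.49]
85 [5.0, -0.1, 7.5, -0.2, -0.0, 0.1]
75 [5.2, -0.0, 12.4, -0.2, -0.0, 0.1]
65 [4.5, -0.0, 17.3, -0.2, -0.0, 0.1]
55 [3.0, -0.0, 21.9, -0.2, -0.0, 0.1]
45 [0.7, -0.0, 26.3, -0.2, -0.0, 0.1]
35 [-2.3, -0.0, 30.1, -0.2, -0.0, 0.1]
25 [-5.9, -0.0, 33.4, -0.2, -0.0, 0.1]
15 [-10.0, -0.0, 36.0, -0.2, -0.0, 0.1]
```

View pics/w6.png

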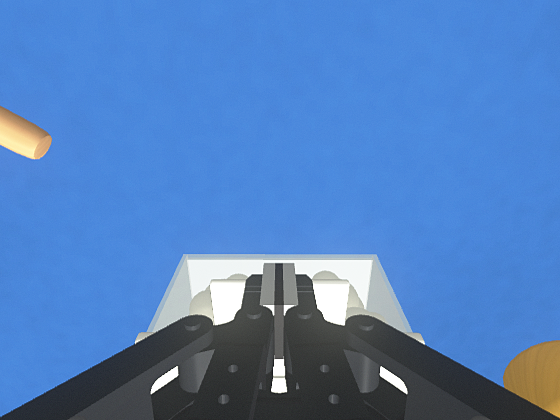

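The flap edge is under the fingers (row 280). Arc next.

Emit:
arm_command --pt "5 0 7 0 0 0" --pt "5.2 0 12.4 0 0 0" --pt "4.5 0 17.3 0 0 0" --pt "3 0 22 0 0 0" --pt "0.7 0 26.3 0 0 0" --pt "-2.3 0 30 0 0 0" --pt "-5.9 0 33.4 0 0 0" --pt "-10 0 36 0 0 0" --pt "-13 0 37.2 0 0 0" --pt "-15 0 38 0 0 0" --pt "-15 0 38 0 0 0"

```text
time_s: 11.08
tcp_pos: [0.559, -0.0508, 0.225]
orientation: [2.062, 2.231, -0.147]
ft_force: [-0.7, -0.4, -0.5]
gripper_width: 0.0001
```

```bash
python3 - <<'E'
from mv import *
print(corner('left'),np.round(get_obs()['ft_force'],2)); snap('scene','s7');
E
python3 planarc.py left 0
```

```text
out 3.9 z 55.2 mm [-0.7  -0.38 -0.49]
0 [-1.8, -0.1, 0.5, -0.1, -0.0, 0.1]
```

View pics/s7.png

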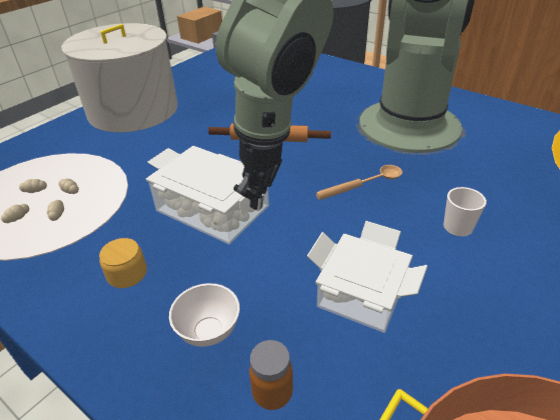

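The left flap is folded under the fingers at (258,195). Nudging it to the stop.

Emit:
arm_command --pt "-1 0 0.5 0 0 0" --pt "-2 0 0.5 0 0 0" --pt "-2 0 0.5 0 0 0"

```text
time_s: 11.5
tcp_pos: [0.5591, -0.0526, 0.2247]
orientation: [2.062, 2.231, -0.147]
ft_force: [0.4, 0.3, -0.2]
gripper_width: 0.0001
```

Emit:
arm_command --pt "-0.7 0 0 0 0 0" --pt "-0.7 0 0 0 0 0"

```text
time_s: 11.75
tcp_pos: [0.5592, -0.0531, 0.2248]
orientation: [2.062, 2.231, -0.147]
ft_force: [-0.1, 2.3, -1.4]
gripper_width: -0.0004
```

Emit:
arm_command --pt "-0.7 0 0 0 0 0" --pt "-0.7 0 0 0 0 0"

```text
time_s: 12.0
tcp_pos: [0.5592, -0.0534, 0.2248]
orientation: [2.062, 2.232, -0.146]
ft_force: [1.2, 5.7, -2.2]
gripper_width: 0.0001
```

Emit:
arm_command --pt "-0.4 0 0 0 0 0" --pt "-0.4 0 0 0 0 0"

```text
time_s: 12.25
tcp_pos: [0.5592, -0.0535, 0.2248]
orientation: [2.062, 2.233, -0.146]
ft_force: [0.4, 6.7, -1.2]
gripper_width: 0.0
```

Force reached 6.7 N, so the flap is against its stop. Retreat outward and up.

Emit:
arm_command --pt "15 0 0 0 0 0" --pt "30 0 -20 0 0 0" --pt "30 0 -70 0 0 0" --pt "30 0 -130 0 0 0" --pt "30 0 -130 0 0 0"

```text
time_s: 12.88
tcp_pos: [0.5566, -0.0057, 0.3532]
orientation: [2.059, 2.229, -0.139]
ft_force: [0.8, -0.2, -0.7]
gripper_width: -0.0001
```

```bash
python3 - <<'E'
from mv import *
from fit import model
for n in ['scene','wrist']:
    c=snap(n,n+'8')
    X=model([.5699,-.1941,.0765,.0857,0,0,1.8438]); print(n,np.round(proj(c,X),0).tolist())
a=cv2.imread('pics/wrist8.png'); b=cv2.imread('pics/scene8.png')[135:240,140:280]
cv2.imwrite('pics/z8.png',np.hstack([cv2.resize(i,(400,300),interpolation=cv2.INTER_CUBIC) for i in(a,b)]))
E
python3 plan.py right 24,170
```

```text
scene [[225.0, 213.0], [145.0, 179.0], [193.0, 145.0], [269.0, 173.0], [241.0, 216.0], [259.0, 198.0], [147.0, 162.0], [168.0, 148.0], [243.0, 177.0], [220.0, 168.0]]
wrist [[373.0, 274.0], [349.0, 444.0], [205.0, 444.0], [182.0, 274.0], [315.0, 247.0], [240.0, 246.0], [308.0, 470.0], [246.0, 470.0], [198.0, 313.0], [204.0, 362.0]]
24,170 [-347.8, -1.1, 58.5, -0.1, 15.9, 0.1]
```

View pics/z8.png

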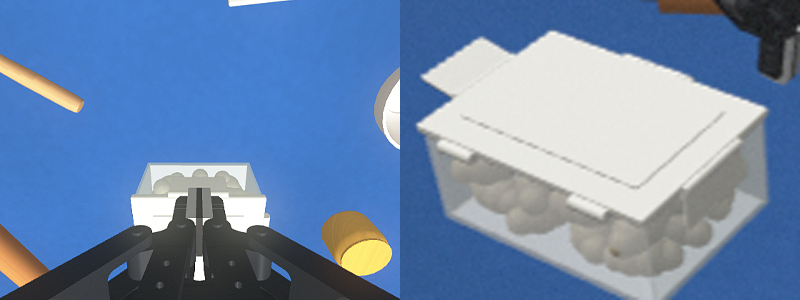

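Left flap is flat on the end wall (right panel, ≈ (712,185)). The lid edges are unchanged. Next is the right flap, passing over the lid.

Emit:
arm_command --pt "-60 0 0 0 2 0" --pt "-120 0 0 0 6 0" --pt "-180 0 0 0 10 0" --pt "-240 0 0 0 13 0" --pt "-300 0 15 0 15.9 0" --pt "-340 -1 40 0 15.9 0" --pt "-348 -1 58 0 15.9 0" --pt "-348 -1 58 0 15.9 0" --pt "-348 -1 58 0 15.9 0" --pt "-348 -1 58 0 15.9 0"

```text
time_s: 14.22
tcp_pos: [0.583, -0.3572, 0.3411]
orientation: [-2.059, -2.23, -0.141]
ft_force: [-0.8, 0.6, 0.5]
gripper_width: -0.0001
```

```bash
python3 - <<'E'
from mv import *
from fit import model
c=snap('wrist','w9')
X=model([.5699,-.1941,.0765,.0857,0,0,1.8438]); print(np.round(proj(c,X),0).tolist())
print(corner('right'),np.round(get_obs()['joints'],2))
E
python3 plan.py right 24,125 24,112 24,104 24,96 24,89
```

```text
[[408.0, -175.0], [388.0, 184.0], [170.0, 184.0], [153.0, -175.0], [327.0, -126.0], [233.0, -127.0], [326.0, 237.0], [231.0, 236.0], [175.0, -10.0], [178.0, 84.0]]
out 24.1 z 171.3 mm [ 0.31  0.72  0.3   1.46 -0.35  1.09  0.81]
24,125 [-6.5, -0.4, 45.8, -0.1, 0.1, 0.2]
24,112 [-8.3, -0.4, 58.7, -0.1, 0.1, 0.2]
24,104 [-9.4, -0.4, 66.6, -0.1, 0.1, 0.2]
24,96 [-10.5, -0.3, 74.6, -0.1, 0.1, 0.2]
24,89 [-11.5, -0.3, 81.5, -0.1, 0.1, 0.2]
```

View pics/w9.png

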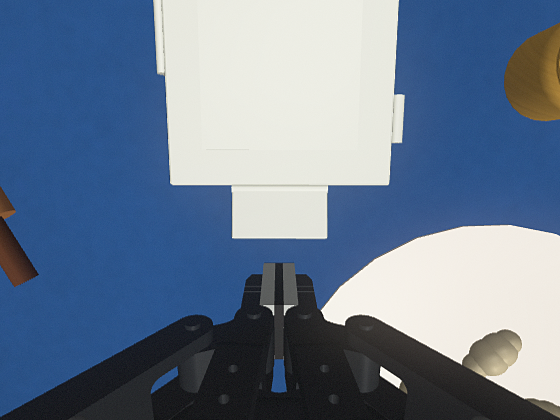

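Lid corners (170,184) and (389,184) match exactly. The right flap's edge is at row 238. Pressing down.

Emit:
arm_command --pt "-6.5 -0.4 45 0 0 0" --pt "-8.3 -0.4 58 0 0 0" --pt "-9 -0.4 65 0 0 0" --pt "-10 -0.4 71 0 0 0" --pt "-11 -0.4 76 0 0 0" --pt "-11.5 -0.4 81 0 0 0" --pt "-11.5 -0.4 81 0 0 0"

```text
time_s: 15.15
tcp_pos: [0.5818, -0.3586, 0.2583]
orientation: [-2.06, -2.228, -0.14]
ft_force: [0.6, 0.0, -0.2]
gripper_width: 0.0
```

```bash
python3 - <<'E'
from mv import *
print(corner('right'),np.round(get_obs()['ft_force'],2)); snap('wrist','w10');
E
python3 planarc.py right 85 75 65 55 45 35 25 15 8 4
```

```text
out 25.1 z 88.5 mm [ 0.59  0.02 -0.22]
85 [-3.9, 0.7, 5.6, -0.2, 0.0, 0.1]
75 [-4.1, 0.7, 10.5, -0.2, 0.0, 0.1]
65 [-3.4, 0.7, 15.4, -0.2, 0.0, 0.1]
55 [-1.9, 0.8, 20.0, -0.2, 0.0, 0.1]
45 [0.4, 0.8, 24.3, -0.2, 0.0, 0.1]
35 [3.4, 0.8, 28.2, -0.2, 0.0, 0.1]
25 [7.1, 0.8, 31.5, -0.2, 0.0, 0.1]
15 [11.2, 0.8, 34.1, -0.2, 0.0, 0.1]
8 [14.4, 0.8, 35.4, -0.2, 0.0, 0.1]
4 [16.2, 0.8, 36.1, -0.2, 0.0, 0.1]
```

View pics/w10.png

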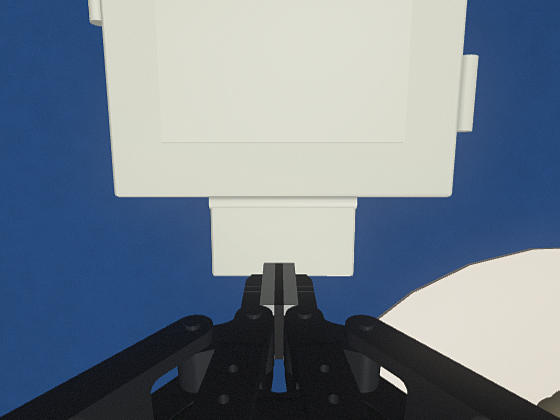

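The fingers overlap the flap edge at (280,268). Arc next.

Emit:
arm_command --pt "-3 0.7 5.6 0 0 0" --pt "-3.2 0.7 10.5 0 0 0" --pt "-2.8 0.7 15.4 0 0 0" --pt "-1.5 0.8 20 0 0 0" --pt "0.6 0.8 24.3 0 0 0" --pt "3.4 0.8 28.2 0 0 0" --pt "7.1 0.8 31.5 0 0 0" --pt "11.2 0.8 34 0 0 0" --pt "14.4 0.8 35.4 0 0 0" --pt "16 0.8 36 0 0 0" --pt "16 0.8 36 0 0 0"

```text
time_s: 16.58
tcp_pos: [0.581, -0.3376, 0.225]
orientation: [-2.06, -2.228, -0.14]
ft_force: [-0.4, 0.0, 0.7]
gripper_width: 0.0001
```

```bash
python3 - <<'E'
from mv import *
print(corner('right'),np.round(get_obs()['ft_force'],2)); snap('wrist','w11');
E
python3 planarc.py right 0
```

```text
out 4.1 z 55.2 mm [-0.4   0.03  0.71]
0 [2.0, -0.0, 0.6, -0.2, 0.0, 0.1]
```

View pics/w11.png

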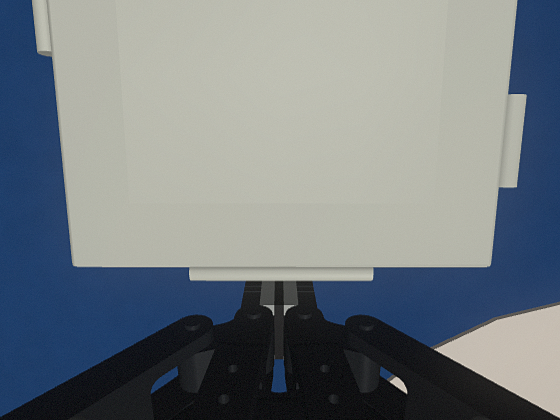

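The right flap is folded under the rim (row 273). Nudging it to the stop.

Emit:
arm_command --pt "1 0 0.5 0 0 0" --pt "2 0 0.6 0 0 0" --pt "2 0 0.6 0 0 0"

```text
time_s: 17.0
tcp_pos: [0.5807, -0.3357, 0.2247]
orientation: [-2.06, -2.228, -0.14]
ft_force: [1.3, -0.6, 0.5]
gripper_width: 0.0003
```

Emit:
arm_command --pt "0.7 0 0 0 0 0" --pt "0.7 0 0 0 0 0"

```text
time_s: 17.25
tcp_pos: [0.5807, -0.3351, 0.2248]
orientation: [-2.06, -2.228, -0.14]
ft_force: [0.5, -0.8, -0.2]
gripper_width: -0.0001
```

Emit:
arm_command --pt "0.6 0 0 0 0 0" --pt "0.6 0 0 0 0 0"

```text
time_s: 17.5
tcp_pos: [0.5806, -0.3347, 0.2248]
orientation: [-2.061, -2.228, -0.139]
ft_force: [0.5, -3.1, -1.7]
gripper_width: 0.0001
```

Emit:
arm_command --pt "0.7 0 0 0 0 0" --pt "0.7 0 0 0 0 0"

```text
time_s: 17.75
tcp_pos: [0.5804, -0.3344, 0.2249]
orientation: [-2.062, -2.228, -0.139]
ft_force: [1.5, -6.7, -4.5]
gripper_width: -0.0
```

Emit:
arm_command --pt "-15 0 0 0 0 0" --pt "-30 0 -20 0 0 0" --pt "-30 0 -70 0 0 0" --pt "-30 0 -130 0 0 0" --pt "-60 0 -130 0 0 0" --pt "-60 0 -130 0 0 0"

```text
time_s: 18.5
tcp_pos: [0.5861, -0.4135, 0.3455]
orientation: [-2.063, -2.226, -0.139]
ft_force: [0.6, -0.2, -0.8]
gripper_width: -0.0002
```

```bash
python3 - <<'E'
from mv import *
from fit import model
for n in ['scene','top','wrist']:
    c=snap(n,n+'12')
    X=model([.5699,-.1941,.0765,.0857,0,0,0]); print(n,np.round(proj(c,X),0).tolist())
a=cv2.imread('pics/top12.png')[145:250,295:445]; b=cv2.imread('pics/scene12.png')[135:240,140:280];w=cv2.imread('pics/wrist12.png')
z=np.hstack([cv2.resize(i,(400,300),interpolation=cv2.INTER_CUBIC) for i in(a,b)])
cv2.imwrite('pics/z12.png',np.vstack([z,np.hstack([cv2.resize(w,(400,300)),cv2.resize(cv2.imread('pics/top12.png'),(400,300))])]))
print(get_obs()['ft_force'])
E
```

```text
scene [[225.0, 213.0], [145.0, 179.0], [193.0, 145.0], [269.0, 173.0], [241.0, 216.0], [259.0, 198.0], [163.0, 183.0], [183.0, 168.0], [243.0, 177.0], [220.0, 168.0]]
top [[319.0, 165.0], [413.0, 157.0], [421.0, 223.0], [326.0, 232.0], [318.0, 187.0], [321.0, 215.0], [411.0, 178.0], [415.0, 206.0], [356.0, 231.0], [385.0, 229.0]]
wrist [[411.0, -280.0], [392.0, 101.0], [169.0, 101.0], [151.0, -279.0], [329.0, -214.0], [233.0, -214.0], [322.0, 112.0], [238.0, 112.0], [174.0, -90.0], [178.0, 8.0]]
[ 0.69232328 -0.33040767  0.3702327 ]
```

View pics/z12.png

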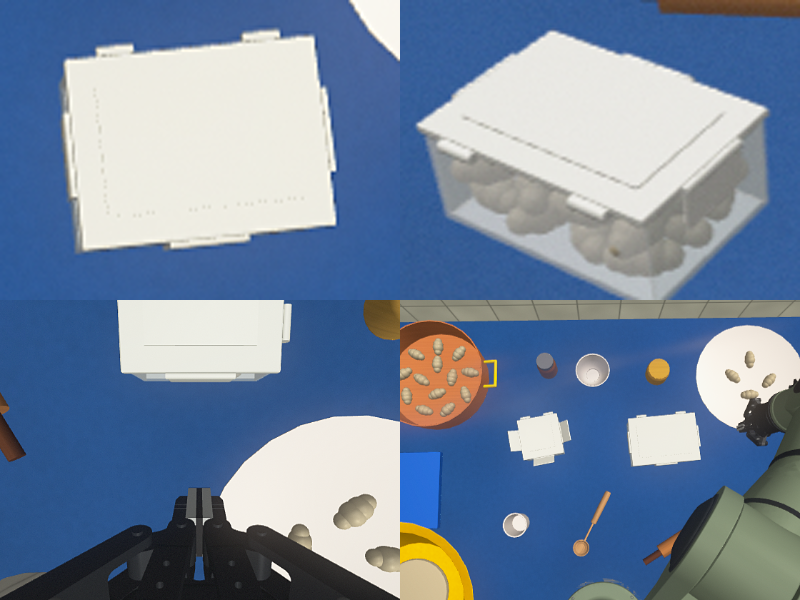

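```bash
python3 - <<'E'
import cv2,numpy as np
a=cv2.imread('pics/top0.png').astype(float).mean(2);b=cv2.imread('pics/top12.png').astype(float).mean(2)
A=a[158:200,330:400];B=b[145:215,322:410]
print(cv2.phaseCorrelate(a[145:225,322:408],b[145:225,322:408],cv2.createHanningWindow((86,80),cv2.CV_64F)))
w=cv2.imread('pics/wrist12.png')[80:130,150:410]; l=cv2.imread('pics/scene12.png')[150:245,215:285]
cv2.imwrite('pics/z13.png',np.vstack([cv2.resize(w,(780,150),interpolation=cv2.INTER_CUBIC),cv2.copyMakeBorder(cv2.resize(l,(315,428),interpolation=cv2.INTER_CUBIC),0,0,0,465,0)]))
E
```

```text
((-0.017534868529558878, -0.01237686794443249), 0.9610722164150205)
```

View pics/z13.png

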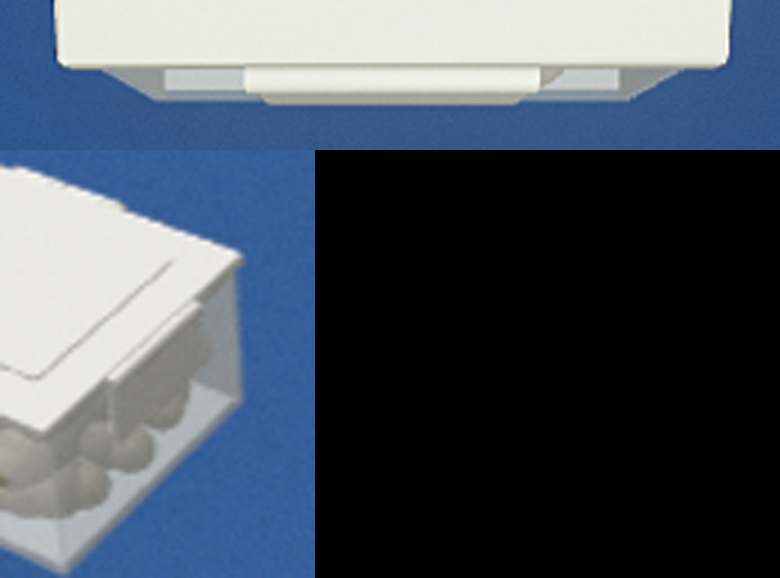

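The right flap's lower edge is at row 114, against 112 predicted for the mid-plate plus about 2 px for its outer face. The left flap hangs parallel to the wall. The box shifted 0.02 px between the first and last top views. Handing in.

```bash
python3 -c "
from bench import *
print(finish_job())"
```

```text
the job is handed in; nothing more can be done
None
```

I folded the three flaps down one at a time, in the order front, left, right, using the closed fingertips. Each one was pressed until it stopped against the side of the box, at about 7 N. I handed the job in with the arm clear, at about 19 s of the 43 s allowed.

- **Flaps:** the last pictures show the left and right flaps lying flat along the walls. For the front flap, only the hinge roll shows beyond the rim and its free edge is hidden from view. That it is flat there rests on the clear rise in force when it met its stop.
- **Box position:** matching the first and last top views put the box's shift at about 0.02 px, so it did not move. The small box was not touched.
- **Disagreements:** I measured the lid top at 85.7 mm, against 88 mm in the text. Each flap met its stop about 1 mm further in than I had calculated. Both are within the 2 mm or so of camera calibration error.

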